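# Set the wooden train back in height order on its display plinth

## Task

Put the wooden train back on its display plinth: stand the four loose cars on the four dark panels behind the locomotive in order of height, the tallest next to the locomotive and the lowest at the buffer stop, each upright, centred on its own panel and in line with the plinth. Set the cars down rather than dropping them, and leave the glass weight where it is.

Things in the scene. Friction and masses are not known exactly. Their poses are not given: they have to be found in the camera images.
- van: loose plain-wood model train car, closed box van with a round barrel roof, 58 mm tall: the tallest. Loose on the bench (z = 0), any yaw. Origin: centre of its underside (wheels); own y = long axis. Body 70 mm long (76 over coupler stubs), 34 mm wide (x), flat sides 9 to 17 mm up to grip across. Wheels fixed, does not roll; same fore and aft. 30 to 130 g.
- wagon: loose plain-wood model train car, empty open-topped wagon with high sides, 46 mm tall: the second tallest. Loose on the bench (z = 0), any yaw. Origin: centre of its underside (wheels); own y = long axis. Body 70 mm long (76 over coupler stubs), 34 mm wide (x), flat sides 9 to 17 mm up to grip across. Wheels fixed, does not roll; same fore and aft. 30 to 130 g.
- tank: loose plain-wood model train car, tank wagon with a lying 22 mm thick cylinder on a flat deck and a small dome, 35 mm tall: the third tallest. Loose on the bench (z = 0), any yaw. Origin: centre of its underside (wheels); own y = long axis. Body 70 mm long (76 over coupler stubs), 34 mm wide (x), flat sides 9 to 17 mm up to grip across. Wheels fixed, does not roll; same fore and aft. 30 to 130 g.
- flat: loose plain-wood model train car, flat wagon, bare deck 18 mm high with a low ledge at each end, 24 mm tall: the lowest. Loose on the bench (z = 0), any yaw. Origin: centre of its underside (wheels); own y = long axis. Body 70 mm long (76 over coupler stubs), 34 mm wide (x), flat sides 9 to 17 mm up to grip across. Wheels fixed, does not roll; same fore and aft. 30 to 130 g.
- loco: dark-wood locomotive (central cab, low hood at each end, same fore and aft), 76 x 36 mm, 52 mm tall, pinned to one end of the plinth; which end changes. Origin: centre of its underside, on the plinth's top; own y along the plinth, x across. Locomotive, four panels and a white buffer stop (30 mm tall) at the other end stand in one straight line, 84 mm from centre to centre.
- glass_weight: round green glass paperweight, a dome 66 mm across and 30 mm high, loose on the bench among the cars. Origin: centre of its underside. A bystander: leave it where it is.
- panel_a: one of four identical dark panels (50 x 78 mm) inlaid flush in the top of the plinth, a fixed wooden board 70 x 530 mm, 15 mm high; each is the place for one car. Which panel is next to the locomotive changes: judge by position. Origin: centre of the panel, on the plinth's top (z = 15 mm); own y along the plinth, x across it.
- panel_b: one of four identical dark panels (50 x 78 mm) inlaid flush in the top of the plinth, a fixed wooden board 70 x 530 mm, 15 mm high; each is the place for one car. Which panel is next to the locomotive changes: judge by position. Origin: centre of the panel, on the plinth's top (z = 15 mm); own y along the plinth, x across it.
- panel_c: one of four identical dark panels (50 x 78 mm) inlaid flush in the top of the plinth, a fixed wooden board 70 x 530 mm, 15 mm high; each is the place for one car. Which panel is next to the locomotive changes: judge by position. Origin: centre of the panel, on the plinth's top (z = 15 mm); own y along the plinth, x across it.
- panel_d: one of four identical dark panels (50 x 78 mm) inlaid flush in the top of the plinth, a fixed wooden board 70 x 530 mm, 15 mm high; each is the place for one car. Which panel is next to the locomotive changes: judge by position. Origin: centre of the panel, on the plinth's top (z = 15 mm); own y along the plinth, x across it.

How it is judged (in metres and radians):
At the end, for the whole second after the job is handed in: Van, open wagon, tank wagon, flat wagon stand on panels 1, 2, 3, 4 counted from the locomotive, each within 10 mm of the panel centre along and across the plinth, within 0.15 rad of its direction (either way round), upright within 0.1 rad, wheels on the plinth, released and at rest (((y of van in the frame of loco between 0.074 and 0.094 m and y of wagon in the frame of loco between 0.158 and 0.178 m and y of tank in the frame of loco between 0.242 and 0.262 m and y of flat in the frame of loco between 0.326 and 0.346 m) or (y of van in the frame of loco between -0.094 and -0.074 m and y of wagon in the frame of loco between -0.178 and -0.158 m and y of tank in the frame of loco between -0.262 and -0.242 m and y of flat in the frame of loco between -0.346 and -0.326 m)) and x of van in the frame of loco between -0.01 and 0.01 m and height (world z) of van between 0.011 and 0.019 m and angle between the y axis of each of van, wagon, tank, flat and the y axis of loco, either way round below 0.15 rad and angle between each of van, wagon, tank, flat's own z axis and vertical below 0.1 rad and linear speed of each of van, wagon, tank, flat below 0.02 m/s and angular speed of each of van, wagon, tank, flat below 0.2 rad/s and x of wagon in the frame of loco between -0.01 and 0.01 m and height (world z) of wagon between 0.011 and 0.019 m and x of tank in the frame of loco between -0.01 and 0.01 m and height (world z) of tank between 0.011 and 0.019 m and x of flat in the frame of loco between -0.01 and 0.01 m and height (world z) of flat between 0.011 and 0.019 m); the robot touches nothing.
It fails at once if the glass weight is shifted by more than 15 mm (distance of glass_weight from where it was at the start of the episode above 0.015 m).
It fails at once if a car is dropped or slammed: it moves faster than 0.7 m/s while its wheels are less than 40 mm above the bench ((height (world z) of van below 0.04 m and linear speed of van above 0.7 m/s) or (height (world z) of wagon below 0.04 m and linear speed of wagon above 0.7 m/s) or (height (world z) of tank below 0.04 m and linear speed of tank above 0.7 m/s) or (height (world z) of flat below 0.04 m and linear speed of flat above 0.7 m/s)).
It also fails if it takes over 83 s, if anything falls off the work surface, if the arm or the gripper's body presses on something with over 40 N, if the wrist force passes 120 N, or if a joint passes its speed limit or range.

## Robot

A 6-joint arm with a two-finger parallel gripper is mounted at the origin on the work surface. World frame = base frame: x ahead of the robot, y to its left, z up, the work surface at z = 0. Lengths are in m, angles in degrees, forces in N, time in s.
With the tool pointing down it reaches from about 0.3 to 0.75 m from the base axis. Payload 8.5 kg.
Tool frame: the origin (TCP) lies on the centre line of the jaws, within the pads' length; the fingertips stand tips_ahead ahead of it and the grasp point (between the pads) lies 3 mm ahead of it (tips_ahead is the distance from the TCP to the fingertips, in m); z points along the fingers, y is the line along which they close (so a half turn about z gives the same grasp; the last joint's range is limited). The gripper opens to 85 mm and grips with 20 to 120 N. Pads are 22 mm wide; open, the fingers measure 114 mm over their backs; the gripper's body (76 mm by 85 mm) begins 54 mm behind the grasp point. The pads swing forward as they close: fully open they stand 13 mm farther back than shut.
Start: joints at [-86.878, 21.807, 74.336, -0, 83.858, -12.336], TCP at [0.147, -0.53, 0.253] pointing down, gripper open.
Joint ranges: [-178.18, 178.18], [-50.72, 133.34], [12.68, 142.11], [-81.47, 261.47], [9.98, 163.14], [-165.26, 165.26]. Speed limits (degrees/s): [136.94, 136.94, 180, 180, 180, 180].

## Interface

Orientations are given as a 3x3 rotation matrix whose columns are the frame's x, y, z axes.
In Python, from rig import observe, get_image, close_job, tips_ahead gives the robot as it stands.
- The arm moves only by the tool drive_effector, called after "Request:" by a JSON object that holds its "fn" and its "kwargs", one argument or row to a line. Schema: {"type":"object","properties":{"moves":{"type":"array","items":{"type":"array","items":{"type":"array","items":{"type":"number"},"minItems":5,"maxItems":5},"minItems":1,"maxItems":10},"minItems":1,"maxItems":1},"grip_n":{"type":"number"},"only":{"type":"string"},"quiet":{"type":"boolean"},"lines":{"type":"string"}},"required":["moves"],"additionalProperties":false}. moves is a list that holds a single list of rows (three levels of brackets), with 1 to 10 rows, each of 5 numbers: dx, dy, dz in a scale on which 1.0 is 0.6 m, then a turn about the tool's z in shares of 180 degrees (1.0 is 180 degrees), then the finger opening in m; each row shifts and turns the commanded pose from where the row before left it, along the tool's axes as they then stand; what a row does not reach is not made up. A row lasts 1/10 s, in which the tool goes at most 0.05 m and 8.59 degrees, less where a joint would pass 70% of its speed; a pose out of reach is approached as far as the arm can. The fingers move at their own pace and stop on an object; grip_n is the grip in N (left out, the last holds). Time passes only in rows, so rows that do not move let the fingers close. The tool returns the time, the measured TCP pose, the force, the opening and the grip force at its end. only (a regular expression) keeps the lines of the reply that match it, lines (a string "A,B") keeps lines A to B, and quiet returns only ok. No shift or turn number may pass 1 either way. Input that does not fit is refused with a message, and nothing moves.
- observe(): the state, without advancing time (a new reading comes with each control period).
- get_image(name): name is "scene" or "top" or "wrist"; returns a dict with "pixels" (480x640x3 uint8, red, green, blue), "depth" (480x640 float32, m along the optical axis (not along the pixel's ray), 0 where there is no reading), "K" (3x3 intrinsics, pixels), "extrinsics" (4x4, takes a point from world to camera coordinates). Camera axes: x right, y down, z forward; pixel columns grow to the right and rows downward; lengths in m; the calibration is good to about 2 mm. A picture is of the moment at which its call begins.
- close_job(): hands the job in; it is judged then, once.
The state is a dict: "time_s": time; "q": joint angles; "qvel": joint speeds; "joint_efforts": joint torques, N m; "position": TCP position; "tool_rot": TCP orientation; "ft_force": force on the tool from outside, world axes, zero at the start; "wrist_torque": the same for the moment, N m; "grip_width": finger opening in m; "gripper_force": force on a finger pad.
Only numpy, scipy, OpenCV 4.12 (cv2) and the standard library are available. Lean on these libraries where they do the work, as an engineer would, in place of code of your own. Each camera call takes 0.05 s, during which the arm holds its last target. There are 200 camera calls.

## Working session

There is one attempt and no reset: what is moved stays moved. The work goes in short steps, Python scripts to look and compute and a tool call to move; the robot and the scene stay as the last step left them, time stands still between calls to the robot, and variables do not carry over. Pictures are saved under pics/ and viewed, at most 14 in all, crops included, and the job is handed in when it is done.

```bash
mkdir -p pics; ls
```

Run:
```python
from rig import *
import cv2,numpy as np
o=observe();print(o['time_s'],o['position'],np.round(o['tool_rot'],3),o['grip_width'],tips_ahead if not callable(tips_ahead) else tips_ahead())
for n in("top","scene"):
    g=get_image(n);np.savez(f"pics/{n}0.npz",**g);cv2.imwrite(f"pics/{n}0.png",g["pixels"][:,:,::-1])
    print(n,np.round(g["K"],1).tolist(),np.round(g["extrinsics"],3).tolist())
```

```text
pics
0.0 [ 0.146564   -0.52982599  0.25268493] [[ 0.964  0.267 -0.   ]
 [ 0.267 -0.964  0.002]
 [ 0.    -0.002 -1.   ]] 0.08557428276034851 0.022
top [[470.0, 0.0, 325.1], [0.0, 470.0, 234.4], [0.0, 0.0, 1.0]] [[0.009, -1.0, -0.007, -0.0], [-0.997, -0.008, -0.076, 0.56], [0.076, 0.008, -0.997, 0.806], [0.0, 0.0, 0.0, 1.0]]
scene [[540.6, 0.0, 322.1], [0.0, 540.6, 240.8], [0.0, 0.0, 1.0]] [[-0.039, 0.999, -0.003, -0.001], [0.801, 0.029, -0.598, -0.436], [-0.598, -0.026, -0.801, 1.273], [0.0, 0.0, 0.0, 1.0]]
```

View pics/top0.png

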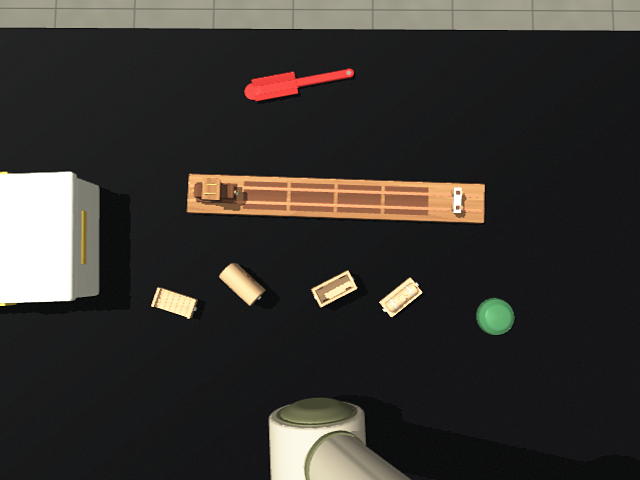

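View pics/scene0.png

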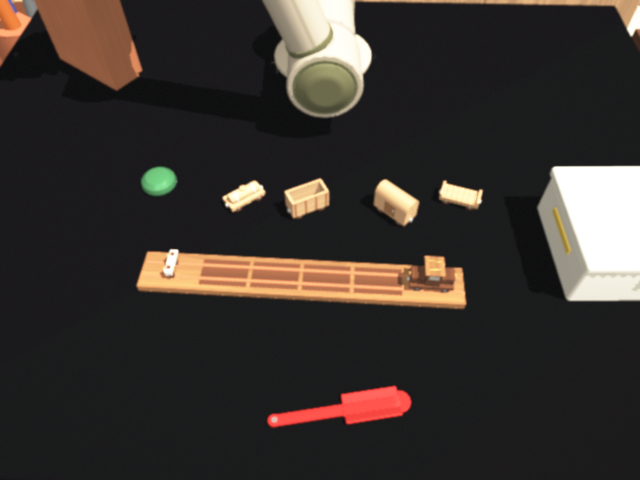

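Top view: loco at (215,189) with the buffer stop at (458,200), flat at (175,303), van at (242,284), wagon at (334,289), tank at (401,297) and the glass weight at (495,316). The scene view shows the same order mirrored, with each car clear of its neighbours.

Create h.py:
```python
import numpy as np,cv2
def cloud(g):
    K,E,d=g["K"],g["extrinsics"],g["depth"]
    v,u=np.mgrid[:480,:640]
    P=np.stack([(u-K[0,2])/K[0,0]*d,(v-K[1,2])/K[1,1]*d,d],-1)
    W=(P-E[:3,3])@E[:3,:3]; W[d==0]=np.nan
    return W
def proj(g,p):
    c=g["extrinsics"][:3,:3]@np.asarray(p)+g["extrinsics"][:3,3];c=g["K"]@c;return c[:2]/c[2]
def blobs(g,box,zmin=.006,mask=None):
    W=cloud(g)
    m=(W[...,2]>zmin)&(W[...,0]>box[0])&(W[...,0]<box[1])&(W[...,1]>box[2])&(W[...,1]<box[3])
    if mask is not None:m&=mask
    n,l=cv2.connectedComponents(m.astype(np.uint8))
    out=[]
    for i in range(1,n):
        p=W[l==i]
        if len(p)<60:continue
        out.append(p)
    return sorted(out,key=lambda p:-np.median(p[:,1]))
def rect(p):
    (cx,cy),(a,b),t=cv2.minAreaRect((p[:,:2]*1000).astype(np.float32))
    if a<b:a,b,t=b,a,t+90
    return np.round([cx,cy,a,b,(t+90)%180-90],1)   # mm, long-axis angle from world x
```

Run:
```python
from h import *
for n in("top","scene"):
    g=dict(np.load(f"pics/{n}0.npz"));W=cloud(g)
    print(n,"bench z",np.nanmedian(W[(W[...,0]>.45)&(W[...,0]<.5)&(abs(W[...,1])<.3)][:,2]))
    for p in blobs(g,(.25,.5,-.45,.35)):print(" car",rect(p),len(p),"zmax",np.round(np.percentile(p[:,2],98)*1e3,1))
    for p in blobs(g,(.5,.75,-.45,.35)):print(" plinth",rect(p),len(p),"zmed",np.round(np.median(p[:,2])*1e3,1))
    hsv=cv2.cvtColor(g["pixels"],cv2.COLOR_RGB2HSV)
    for p in blobs(g,(.5,.75,-.45,.35),.024):print(" up",rect(p),len(p),np.round(np.percentile(p[:,2],98)*1e3,1))
```

```text
top bench z 0.001032578057040259
 car [438.2 265.8  73.8  34.5  72.7] 850 zmax 25.6
 car [472.1 145.4  73.7  35.5  47.2] 935 zmax 59.9
 car [276.4  -3.5 174.2  52.6 -89.8] 6908 zmax 331.1
 car [466.3 -12.1  75.6  35.1 -62.3] 863 zmax 48.5
 car [ 451.7 -129.4   76.1   34.3  -51. ] 808 zmax 35.4
 car [ 419.7 -293.7   62.8   62.4  -49.7] 1103 zmax 30.6
 plinth [626.3 -14.  529.9  70.8  88.4] 11611 zmed 15.9
 up [631.8 195.2  74.8  35.8  86.9] 909 69.7
 up [ 619.9 -223.2   43.1   18.4   -3.9] 254 46.6
scene bench z 0.0011531778376595943
 car [440.7 270.9  76.   38.8  72.1] 694 zmax 25.5
 car [477.4 148.7  75.7  33.9  54.1] 974 zmax 59.3
 car [279.    0.7 173.6  57.8 -89.9] 6999 zmax 287.7
 car [470.8  -9.1  74.2  40.3 -61.6] 1157 zmax 47.8
 car [ 458.5 -123.1   76.3   35.1  -59.9] 673 zmax 34.3
 car [ 425.4 -289.    61.6   59.9   89.5] 786 zmax 30.1
 plinth [506.4 164.5  26.   12.6  90. ] 251 zmed 35.7
 plinth [628.7  -9.7 530.3  74.2  88.3] 12572 zmed 15.5
 up [634.5 199.7  75.8  39.6 -88.8] 1260 69.2
 up [506.4 163.9  24.8  12.6  90. ] 180 57.4
 up [ 623.6 -219.9   44.5   19.5   -2.3] 265 45.7
```

The manual's scale: shifts go in shares of 0.6 m and turns go in shares of 180 degrees. Converting my numbers, -0.0314 m / 0.6 = -0.0523, 0.0276 m / 0.6 = 0.046.

Request:
{"fn": "drive_effector", "kwargs": {
  "moves": [
    [[0.046,-0.0523,0,0,0.085],[0.046,-0.0523,0,0,0.085],[0.046,-0.0523,0,0,0.085],[0.046,-0.0523,0,0,0.085],[0.046,-0.0523,0,0,0.085],[0.046,-0.0523,0,0,0.085],[0.046,-0.0523,0,0,0.085],[0.046,-0.0523,0,0,0.085],[0.046,-0.0523,0,0,0.085],[0.046,-0.0523,0,0,0.085]]
  ],
  "grip_n": 40
}}

```text
time_s: 1.1
position: [0.3292, -0.1522, 0.2533]
tool_rot: [[0.964, 0.266, 0.0], [0.266, -0.964, 0.0], [0.0, -0.0, -1.0]]
ft_force: [0.8, -0.1, 0.8]
grip_width: 0.0851
gripper_force: 0.0
```

Request:
{"fn": "drive_effector", "kwargs": {
  "moves": [
    [[0.046,-0.0523,0,0,0.085],[0.046,-0.0523,0,0,0.085],[0.046,-0.0523,0,0,0.085],[0.046,-0.0523,0,0,0.085],[0.046,-0.0523,0,0,0.085],[0.046,-0.0523,0,0,0.085],[0.046,-0.0523,0,0,0.085],[0,0,0,-0.0472,0.085],[0,0,0,-0.0472,0.085],[0,0,0,-0.0472,0.085]]
  ]
}}

```text
time_s: 2.1
position: [0.4564, 0.1099, 0.2529]
tool_rot: [[0.751, 0.661, -0.001], [0.661, -0.751, -0.0], [-0.001, -0.001, -1.0]]
ft_force: [0.0, -0.7, 0.0]
grip_width: 0.085
gripper_force: 0.0
```

Create look.py:
```python
import sys
from rig import *
from h import *
n=sys.argv[1];g=get_image("wrist");np.savez(f"pics/{n}.npz",**g);cv2.imwrite(f"pics/{n}.png",g["pixels"][:,:,::-1])
o=observe();R=np.array(o["tool_rot"]);print(o["time_s"],np.round(o["position"],4),"yaw",np.degrees(np.arctan2(R[1,0],R[0,0])),"q",np.round(o["q"],0))
print("cam",np.round(-g["extrinsics"][:3,:3].T@g["extrinsics"][:3,3],3))
for p in blobs(g,(.37,.75,-.45,.35)):print(rect(p),len(p),"zmed,98",np.round(np.median(p[:,2])*1e3,1),np.round(np.percentile(p[:,2],98)*1e3,1))
```

```bash
python3 look.py w1
```

```text
2.15 [0.4564 0.1097 0.253 ] yaw 41.76534692951243 q [-1. 14. 86. -0. 80. 47.]
cam [0.507 0.154 0.373]
[440.3 268.8  73.7  34.7  72.5] 3481 zmed,98 17.9 24.6
[475.7 150.3  73.9  35.6  48. ] 3421 zmed,98 55.4 58.6
[454.3 -70.4 487.6 115.6  88.6] 73539 zmed,98 305.7 330.5
[628.4  -8.5 456.9  70.5  88.4] 30811 zmed,98 15.4 27.1
```

Run:
```python
from h import *
g=dict(np.load("pics/w1.npz"))
for p in blobs(g,(.56,.75,-.45,.35),.024):print(rect(p),len(p),np.percentile(p[:,2],98))
for p in blobs(g,(.56,.75,-.45,.35),.008):
    print(len(p),p[:,1].max(),p[:,1].min())
    t=p[abs(p[:,2]-.0155)<.004]
    for y in(.2,.114,.03,-.054,-.138):
        s=t[abs(t[:,1]-y)<.01]; print(y,(s[:,0].min()+s[:,0].max())/2,s[:,0].ptp() if hasattr(s,'ptp') else np.ptp(s[:,0]))
# panels by darkness along plinth axis
W=cloud(g);v=g["pixels"].max(2)
for name in("w1","top0","scene0"):
    g=dict(np.load(f"pics/{name}.npz"));W=cloud(g);hsv=cv2.cvtColor(g["pixels"],cv2.COLOR_RGB2HSV)
    m=(abs(W[...,2]-.0155)<.004)&(W[...,0]>.57)&(W[...,0]<.69)&(hsv[...,2]<130)
    n,l=cv2.connectedComponents(m.astype(np.uint8))
    for i in range(1,n):
        if (l==i).sum()>120:print(name,rect(W[l==i]),(l==i).sum())
```

```text
[620.7 173.   36.   15.6 -56.6] 653 0.04928857192572476
30560 0.2187704261990037 -0.2339279883577804
0.2 0.6092276253529748 0.020751948451914526
0.114 0.6316749090254281 0.07030486449141482
0.03 0.6295648616418668 0.07058552848968203
-0.054 0.6272391831950411 0.070091228804811
-0.138 0.6242208602377446 0.06866455231831137
w1 [ 6.316e+02  1.506e+02  1.610e+01  6.100e+00 -2.000e-01] 141
top0 [610.7 186.6  76.9  11.5  88.8] 146
```

View pics/w1.png

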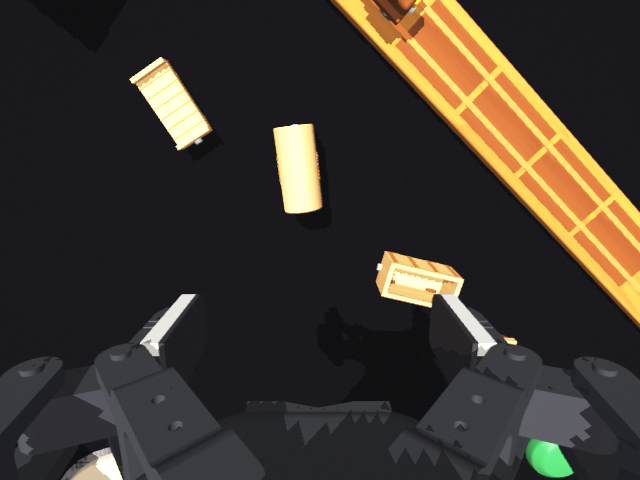

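The wrist view shows the van at (298,168), flat at (170,103) and wagon at (420,280). Light seams separate the panels at about (480,88), (540,155) and (597,215).

Run:
```python
from h import *
for name in("w1","top0","scene0"):
    g=dict(np.load(f"pics/{name}.npz"));W=cloud(g)
    m0=(abs(W[...,2]-.0155)<.004)&(W[...,0]>.57)&(W[...,0]<.69)&(W[...,1]<.17)
    G=g["pixels"][...,1]; t,_=cv2.threshold(G[m0].reshape(-1,1),0,255,cv2.THRESH_OTSU)
    n,l=cv2.connectedComponents((m0&(G<=t)).astype(np.uint8),connectivity=4)
    for i in range(1,n):
        if (l==i).sum()>150:print(name,t,rect(W[l==i]),(l==i).sum())
```

```text
w1 175.0 [624.8 123.1  92.8  44.5  87.7] 4024
w1 175.0 [652.6 114.5  78.1   9.9  88.4] 1020
w1 175.0 [650.2  30.3  78.2   9.9  88.3] 895
w1 175.0 [593.1 -52.4 352.9   2.2  88.4] 731
w1 175.0 [630.1  31.4  79.2  21.8  88.3] 2027
w1 175.0 [609.6  31.7  77.7  10.9  88.3] 910
w1 175.0 [647.9 -53.4  79.   10.1  89.1] 789
w1 175.0 [628.1 -53.   79.   21.8  88.4] 1779
w1 175.0 [607.2 -52.6  79.8  10.3  88.4] 801
w1 175.0 [ 645.8 -124.8   53.3    9.5   87.7] 440
w1 175.0 [ 625.6 -136.4   79.3   21.1   88.3] 1500
w1 175.0 [ 604.9 -136.2   79.5   10.5   88.5] 717
top0 135.0 [650.2 111.8  77.    9.6  89.2] 202
top0 135.0 [648.   28.6  75.3   9.6  89.4] 214
top0 135.0 [645.7 -55.4  75.4  10.1  88.5] 218
top0 135.0 [ 643.3 -139.3   75.5    9.7   88.4] 218
top0 135.0 [623.9 122.   95.1  41.9 -89.5] 877
top0 135.0 [627.7  29.2  77.6  20.9  88.2] 484
top0 135.0 [625.4 -55.5  78.6  21.3  88.5] 494
top0 135.0 [ 623.2 -139.1   79.5   21.    88. ] 498
top0 135.0 [607.   29.1  77.   10.   88.5] 233
top0 135.0 [604.9 -54.7  76.8   9.9  88.6] 235
top0 135.0 [ 602.6 -138.8   78.3   10.2   87.7] 230
scene0 153.0 [ 604.3 -135.7   76.5   10.9   88.3] 200
scene0 153.0 [606.8 -52.   76.   11.1  89.6] 201
scene0 153.0 [609.1  32.2  76.6  11.6  88.4] 215
scene0 153.0 [ 625.2 -136.4   78.3   21.7   89.8] 470
scene0 153.0 [626.3 123.   91.9  42.9  89.8] 849
scene0 153.0 [627.3 -52.6  78.2  22.9  87. ] 479
scene0 153.0 [629.3  30.9  76.7  21.8  88.8] 479
scene0 153.0 [ 645.7 -137.2   76.8   11.3   86.7] 212
scene0 153.0 [648.4 -53.   76.7  10.9  88.5] 222
scene0 153.0 [650.4  31.   76.4  10.   88. ] 227
scene0 153.0 [652.5 114.9  75.5  11.3  89.1] 226
```

In the tool's units: 0.0416 m / 0.6 = 0.0693, 0.04 m / 0.6 = 0.0667, -6.2 degrees / 180 = -0.0344.

Request:
{"fn": "drive_effector", "kwargs": {
  "moves": [
    [[0,0,0,-0.0344,0.085],[0.0693,-0.0208,0,0,0.085],[0,0,0.0667,0,0.085],[0,0,0.0667,0,0.085],[0,0,0.0667,0,0.085],[0,0,0.0667,0,0.085],[0,0,0.05,0,0.085],[0,0,0.0333,0,0.085],[0,0,0.0267,0,0.085],[0,0,0,0,0.085]]
  ]
}}

```text
time_s: 3.15
position: [0.4747, 0.1483, 0.0256]
tool_rot: [[0.682, 0.731, -0.004], [0.731, -0.682, -0.0], [-0.003, -0.003, -1.0]]
ft_force: [0.7, 0.0, 0.5]
grip_width: 0.0849
gripper_force: 0.0
```

```bash
python3 -c "
from rig import observe;o=observe();print(o['position'],o['tool_rot'])"
```

```text
[0.47465226 0.14829051 0.02557755] [[ 6.81899681e-01  7.31433814e-01 -4.17157543e-03]
 [ 7.31439347e-01 -6.81906447e-01 -2.82006435e-04]
 [-3.05089322e-03 -2.85895431e-03 -9.99991259e-01]]
```

In the tool's units: -0.001 m / 0.6 = -0.0017.

Request:
{"fn": "drive_effector", "kwargs": {
  "moves": [
    [[0,0,-0.0017,0,0.06],[0,0,0,0,0.045],[0,0,0,0,0.03],[0,0,0,0,0.025],[0,0,0,0,0.025],[0,0,0,0,0.025],[0,0,0,0,0.025]]
  ],
  "grip_n": 40
}}

```text
time_s: 3.85
position: [0.476, 0.1485, 0.0291]
tool_rot: [[0.68, 0.733, 0.001], [0.733, -0.68, 0.0], [0.001, 0.001, -1.0]]
ft_force: [-1.2, 0.7, 6.0]
grip_width: 0.0337
gripper_force: 39.5
```

In the tool's units: -0.04 m / 0.6 = -0.0667, -0.02 m / 0.6 = -0.0333, -8.26 degrees / 180 = -0.0459.

Request:
{"fn": "drive_effector", "kwargs": {
  "moves": [
    [[0,0,-0.0333,0,0.025],[0,0,-0.0667,0,0.025],[0,0,-0.0667,-0.0459,0.025],[0,0,0,-0.0459,0.025],[0,0,0,-0.0459,0.025],[0,0,0,-0.0459,0.025],[0,0,0,-0.0459,0.025],[0,0,0,0,0.025]]
  ]
}}

```text
time_s: 4.65
position: [0.4755, 0.1485, 0.1285]
tool_rot: [[0.026, 1.0, 0.0], [1.0, -0.026, -0.0], [-0.0, 0.0, -1.0]]
ft_force: [1.1, -0.7, -1.5]
grip_width: 0.0337
gripper_force: 40.1
```

```bash
python3 look.py w2
```

```text
4.7 [0.4756 0.1485 0.1285] yaw 88.2743162968424 q [ 4. 24. 93.  0. 62.  5.]
cam [0.478 0.215 0.249]
[438.7 264.   63.   34.4  72.8] 6603 zmed,98 18.0 24.3
[600.6 138.9 291.2 249.  -46. ] 127631 zmed,98 161.1 204.8
```

View pics/w2.png

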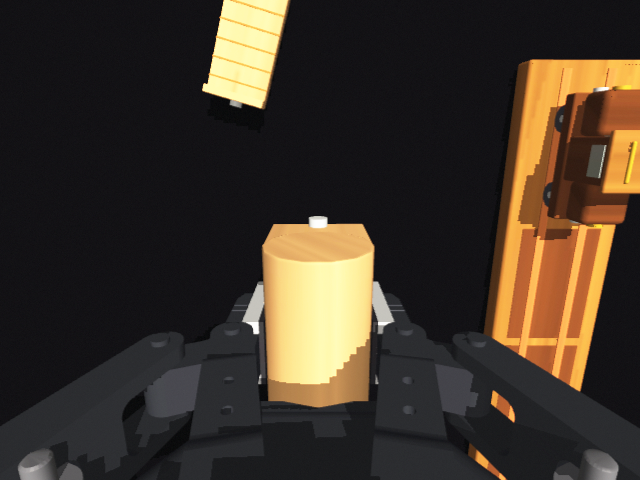

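The van hangs straight in the jaws, with its roof end at about (318,240) and its near end hidden by the body. Next I'll measure how far it sits off the tool centre.

Create held.py:
```python
import sys
from h import *
g=dict(np.load(f"pics/{sys.argv[1]}.npz"))
c=np.array([float(a) for a in sys.argv[2:5]]);yaw=np.radians(float(sys.argv[5]))
W=cloud(g)-c;a=W[...,0]*np.cos(yaw)+W[...,1]*np.sin(yaw);b=W[...,0]*np.sin(yaw)-W[...,1]*np.cos(yaw)
s=g["pixels"].astype(int);wood=(s[...,0]-s[...,2]>40)
m=(abs(b)<.014)&(a>0)&(a<.06)&(W[...,2]>-.03)&(W[...,2]<.06)&wood
for lo in np.arange(-.03,.05,.01):
    k=m&(W[...,2]>lo)&(W[...,2]<=lo+.01)
    if k.sum()>30:print("z",np.round(lo,3),"front a",np.round(np.percentile(a[k],[50,98]),4),"b",np.round(np.median(b[k]),4),k.sum())
```

```bash
python3 held.py w2 .4756 .1485 .1285 88.3
```

```text
z -0.02 front a [0.0344 0.0347] b -0.0015 402
z -0.01 front a [0.0346 0.0357] b -0.0004 375
z 0.0 front a [0.0354 0.0358] b 0.0002 680
z 0.01 front a [0.0354 0.0358] b -0.0011 1027
z 0.02 front a [0.0201 0.0356] b 0.0003 11817
```

In the tool's units: 0.0392 m / 0.6 = 0.0653, 0.03 m / 0.6 = 0.05.

Request:
{"fn": "drive_effector", "kwargs": {
  "moves": [
    [[-0.0125,0.0653,0,0,0.025],[-0.0125,0.0653,0,0,0.025],[-0.0125,0.0653,0,0,0.025],[-0.0125,0.0653,0,0,0.025],[0,0,0,0,0.025],[0,0,0.05,0,0.025],[0,0,0.05,0,0.025],[0,0,0.02,0,0.025],[0,0,0.01,0,0.025],[0,0,0,0,0.025]]
  ]
}}

```text
time_s: 5.7
position: [0.6316, 0.1143, 0.0505]
tool_rot: [[0.028, 1.0, -0.0], [1.0, -0.028, 0.0], [0.0, -0.0, -1.0]]
ft_force: [0.3, 0.6, -0.9]
grip_width: 0.0335
gripper_force: 40.5
```

```bash
python3 -c "
from rig import observe;o=observe();print(o['position'],o['ft_force'])"
```

```text
[0.6315836  0.11434613 0.05051249] [ 0.33203173  0.61711335 -0.86303442]
```

In the tool's units: 0.003 m / 0.6 = 0.005, 0.0015 m / 0.6 = 0.0025.

Request:
{"fn": "drive_effector", "kwargs": {
  "moves": [
    [[0,0,0.005,0,0.025],[0,0,0.0025,0,0.025],[0,0,0.0025,0,0.025],[0,0,0.0017,0,0.025],[0,0,0,0,0.025]]
  ]
}}

```text
time_s: 6.2
position: [0.6318, 0.1143, 0.0442]
tool_rot: [[0.027, 1.0, 0.001], [1.0, -0.027, -0.0], [0.0, 0.001, -1.0]]
ft_force: [-2.4, -0.3, 5.5]
grip_width: 0.0336
gripper_force: 41.0
```

In the tool's units: -0.045 m / 0.6 = -0.075, -0.02 m / 0.6 = -0.0333.

Request:
{"fn": "drive_effector", "kwargs": {
  "moves": [
    [[0,0,0,0,0.045],[0,0,0,0,0.06],[0,0,0,0,0.075],[0,0,0,0,0.085],[0,0,0,0,0.085],[0,0,-0.0333,0,0.085],[0,0,-0.075,0,0.085],[0,0,-0.075,0,0.085],[0,0,-0.075,0,0.085],[0,0,-0.075,0,0.085]]
  ]
}}

```text
time_s: 7.2
position: [0.6313, 0.1142, 0.2453]
tool_rot: [[0.027, 1.0, 0.0], [1.0, -0.027, -0.0], [-0.0, 0.0, -1.0]]
ft_force: [0.2, 0.4, -0.2]
grip_width: 0.0853
gripper_force: 0.0
```

Request:
{"fn": "drive_effector", "kwargs": {
  "moves": [
    [[-0.0542,-0.0442,0,0,0.085],[-0.0542,-0.0442,0,0,0.085],[-0.0542,-0.0442,0,0,0.085],[-0.0542,-0.0442,0,0,0.085],[-0.0542,-0.0442,0,0,0.085],[-0.0542,-0.0442,0,0,0.085],[0,0,0,0,0.085]]
  ]
}}

```text
time_s: 7.9
position: [0.4652, -0.0789, 0.2436]
tool_rot: [[0.031, 1.0, -0.001], [1.0, -0.031, -0.001], [-0.001, -0.001, -1.0]]
ft_force: [0.4, 0.5, -0.6]
grip_width: 0.0849
gripper_force: 0.0
```

```bash
python3 look.py w3
```

Run:
```python
from h import *
g=dict(np.load("pics/w3.npz"))
for p in blobs(g,(.57,.7,-.45,.35),.03):print(rect(p),len(p),np.percentile(p[:,2],98))
```

```text
7.95 [ 0.4665 -0.0776  0.2437] yaw 88.26696387089058 q [-24.  15.  87.  -0.  78. -22.]
cam [ 0.468 -0.012  0.364]
[468.5  -9.2  70.2  35.1 -62.3] 3729 zmed,98 14.2 47.1
[ 526.1 -101.6  394.6  270.2   88.6] 95362 zmed,98 289.3 320.9
[ 454.  -126.3   76.2   34.7  -51.6] 2519 zmed,98 24.4 35.0
[631.3  78.7  36.3   8.1 -11.5] 597 0.057964776528696256
```

View pics/w3.png

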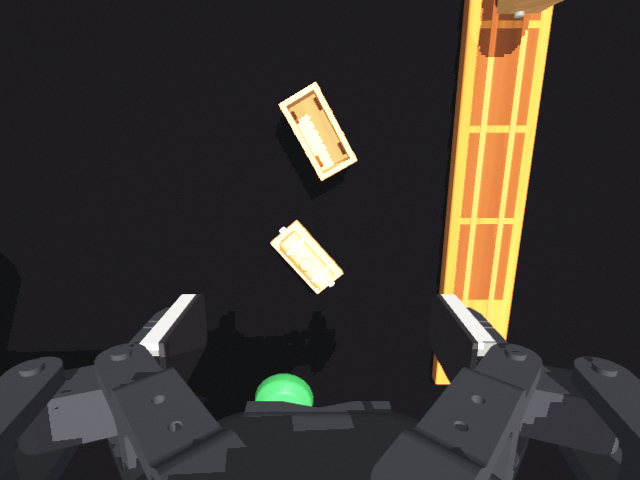

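The wrist view shows the wagon upright at (318,132), the tank at (307,257) and the glass at (284,393). The van's end is at the top right, on panel 1.

In the tool's units: 0.04 m / 0.6 = 0.0667, 0.0298 m / 0.6 = 0.0497, -7.35 degrees / 180 = -0.0408.

Request:
{"fn": "drive_effector", "kwargs": {
  "moves": [
    [[0,0,0,-0.0408,0.085],[0,0,0,-0.0408,0.085],[0,0,0,-0.0408,0.085],[0,0,0,-0.0408,0.085],[0.0497,0.028,0,0,0.085],[0.0497,0.028,0,0,0.085],[0,0,0.0667,0,0.085],[0,0,0.0667,0,0.085],[0,0,0.0667,0,0.085],[0,0,0.0667,0,0.085]]
  ]
}}

```text
time_s: 8.95
position: [0.4698, -0.0069, 0.0819]
tool_rot: [[-0.469, 0.883, 0.001], [0.883, 0.469, -0.0], [-0.001, 0.001, -1.0]]
ft_force: [0.9, -0.3, -0.4]
grip_width: 0.0852
gripper_force: 0.0
```

Request:
{"fn": "drive_effector", "kwargs": {
  "moves": [
    [[0,0,0.05,0,0.085],[0,0,0.03,0,0.085],[0,0,0.0133,0,0.085],[0,0,0,0,0.06],[0,0,0,0,0.045],[0,0,0,0,0.03],[0,0,0,0,0.025],[0,0,0,0,0.025],[0,0,0,0,0.025]]
  ]
}}

```text
time_s: 9.85
position: [0.4697, -0.008, 0.0283]
tool_rot: [[-0.467, 0.884, 0.002], [0.884, 0.467, -0.0], [-0.001, 0.002, -1.0]]
ft_force: [-0.1, 0.9, 7.0]
grip_width: 0.0335
gripper_force: 39.6
```

```bash
python3 -c "
from rig import observe;o=observe();print(o['position'],o['ft_force'])"
```

```text
[ 0.46974381 -0.0080469   0.02827088] [-0.06181625  0.85113682  7.04904682]
```

In the tool's units: -0.04 m / 0.6 = -0.0667, 0.0396 m / 0.6 = 0.066, 7.35 degrees / 180 = 0.0408.

Request:
{"fn": "drive_effector", "kwargs": {
  "moves": [
    [[0,0,-0.0333,0,0.025],[0,0,-0.0667,0,0.025],[0,0,-0.0667,0.0408,0.025],[0,0,0,0.0408,0.025],[0,0,0,0.0408,0.025],[0,0,0,0.0408,0.025],[0.0178,0.066,0,0,0.025],[0.0178,0.066,0,0,0.025],[0.0178,0.066,0,0,0.025],[0.0178,0.066,0,0,0.025]]
  ]
}}

```text
time_s: 10.85
position: [0.6301, 0.031, 0.1277]
tool_rot: [[0.027, 1.0, 0.0], [1.0, -0.027, -0.0], [-0.0, 0.0, -1.0]]
ft_force: [-0.4, -0.4, 0.3]
grip_width: 0.0338
gripper_force: 40.0
```

Request:
{"fn": "drive_effector", "kwargs": {
  "moves": [
    [[0,0,0,0,0.025]]
  ]
}}

```text
time_s: 10.95
position: [0.6321, 0.0314, 0.127]
tool_rot: [[0.026, 1.0, 0.003], [1.0, -0.026, -0.0], [0.0, 0.003, -1.0]]
ft_force: [-0.9, -0.9, -0.9]
grip_width: 0.0334
gripper_force: 40.3
```

```bash
python3 look.py w4|head -1
```

```text
11.0 [0.6299 0.031  0.1268] yaw 88.51308287524563 q [-8. 36. 71.  0. 73. -6.]
```

```bash
python3 held.py w4 .6299 .0310 .1268 88.5
```

Run:
```python
from h import *
g=dict(np.load("pics/w4.npz"));W=cloud(g);s=g["pixels"].astype(int)
m=(s[...,0]-s[...,2]>40)&(W[...,1]>.03)&(W[...,1]<.075)&(abs(W[...,0]-.63)<.03)&(W[...,2]>.09)
for lo in (.1,.12,.135,.14):
    k=m&(W[...,2]>lo)&(W[...,2]<lo+.01)
    if k.sum()>20:print(lo,np.percentile(W[k],[2,98],axis=0)[:,:2])
# van on plinth
m=(s[...,0]-s[...,2]>40)&(W[...,1]>.07)&(abs(W[...,0]-.63)<.05)&(W[...,2]>.03)&(W[...,2]<.08)
print("van",rect(W[m&(W[...,1]<.153)]))
```

```text
z -0.02 front a [0.0117 0.0358] b 0.0015 3411
z -0.01 front a [0.0356 0.036 ] b -0.0042 741
z 0.0 front a [0.0356 0.036 ] b -0.0048 970
z 0.01 front a [0.0324 0.0359] b -0.0098 3521
0.1 [[0.61783964 0.03951118]
 [0.65076929 0.06790043]]
0.12 [[0.61788693 0.03184185]
 [0.65037879 0.06709932]]
0.135 [[0.61674719 0.03127672]
 [0.65058628 0.06699012]]
0.14 [[0.61669673 0.03115183]
 [0.65053204 0.06690052]]
van [632.8 113.7  72.3  35.3  88.9]
```

View pics/w4.png

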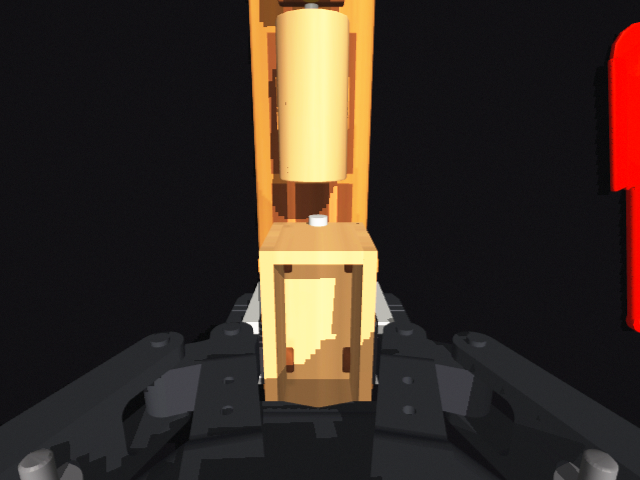

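The wagon is straight in the jaws at (318,320), in line with the van at (312,95) standing on panel 1.

In the tool's units: 0.03 m / 0.6 = 0.05, 0.012 m / 0.6 = 0.02.

Request:
{"fn": "drive_effector", "kwargs": {
  "moves": [
    [[-0.0017,-0.0017,0.05,0,0.025],[0,0,0.05,0,0.025],[0,0,0.02,0,0.025],[0,0,0.0067,0,0.025],[0,0,0.005,0,0.025],[0,0,0.0033,0,0.025],[0,0,0.0025,0,0.025],[0,0,0.0017,0,0.025],[0,0,0,0,0.025]]
  ]
}}

```text
time_s: 11.9
position: [0.6278, 0.0295, 0.0441]
tool_rot: [[0.027, 1.0, 0.0], [1.0, -0.027, -0.0], [-0.0, 0.0, -1.0]]
ft_force: [-0.4, 0.1, 0.3]
grip_width: 0.0339
gripper_force: 40.2
```

```bash
python3 -c "
from rig import observe;o=observe();print(o['position'],o['ft_force'])"
```

```text
[0.62780347 0.02954532 0.04407472] [-0.39906801  0.12830916  0.27418702]
```

In the tool's units: -0.045 m / 0.6 = -0.075, 0.001 m / 0.6 = 0.0017.

Request:
{"fn": "drive_effector", "kwargs": {
  "moves": [
    [[0,0.0017,0.0017,0,0.025],[0,0,0.0008,0,0.025],[0,0,0,0,0.045],[0,0,0,0,0.06],[0,0,0,0,0.075],[0,0,0,0,0.085],[0,0,-0.0333,0,0.085],[0,0,-0.075,0,0.085],[0,0,-0.075,0,0.085],[0,0,-0.075,0,0.085]]
  ]
}}

```text
time_s: 12.9
position: [0.6285, 0.0296, 0.199]
tool_rot: [[0.027, 1.0, -0.0], [1.0, -0.027, 0.0], [0.0, -0.0, -1.0]]
ft_force: [-0.4, 0.2, 0.0]
grip_width: 0.0851
gripper_force: 0.0
```

Request:
{"fn": "drive_effector", "kwargs": {
  "moves": [
    [[0,0,0,-0.0444,0.085],[0,0,0,-0.0444,0.085],[0,0,0,-0.0444,0.085],[0,0,0,-0.0444,0.085],[0,0,0,-0.0444,0.085],[-0.0045,-0.078,0,0,0.085],[-0.0045,-0.078,0,0,0.085],[-0.0045,-0.078,0,0,0.085],[-0.0045,-0.078,0,0,0.085],[-0.0045,-0.078,0,0,0.085]]
  ]
}}

```text
time_s: 13.9
position: [0.4524, -0.1274, 0.1974]
tool_rot: [[-0.622, 0.783, 0.0], [0.783, 0.622, -0.0], [-0.0, 0.0, -1.0]]
ft_force: [0.8, -1.6, -0.2]
grip_width: 0.085
gripper_force: 0.0
```

Request:
{"fn": "drive_effector", "kwargs": {
  "moves": [
    [[0,0,0,0,0.085]]
  ]
}}

```text
time_s: 14.0
position: [0.451, -0.1291, 0.1975]
tool_rot: [[-0.618, 0.786, -0.001], [0.786, 0.618, -0.0], [0.0, -0.001, -1.0]]
ft_force: [-0.6, 0.3, -0.0]
grip_width: 0.0851
gripper_force: 0.0
```

```bash
python3 look.py w5
```

```text
14.05 [ 0.4527 -0.128   0.1977] yaw 128.23932338409233 q [-30.  17.  92.  -0.  71. -68.]
cam [ 0.412 -0.076  0.318]
[ 553.7 -147.9  433.5  241.3   51. ] 92210 zmed,98 243.9 274.9
[ 453.7 -126.6   76.4   33.9  -51. ] 3543 zmed,98 25.4 35.1
```

In the tool's units: 0.04 m / 0.6 = 0.0667, 0.0017 m / 0.6 = 0.0028, -0.7 degrees / 180 = -0.0039.

Request:
{"fn": "drive_effector", "kwargs": {
  "moves": [
    [[0.0008,0.0028,0.0667,-0.0039,0.085],[0,0,0.0667,0,0.085],[0,0,0.0667,0,0.085],[0,0,0.05,0,0.085],[0,0,0.0233,0,0.085],[0,0,0.01,0,0.085],[0,0,0,0,0.06],[0,0,0,0,0.045],[0,0,0,0,0.03],[0,0,0,0,0.025]]
  ]
}}

```text
time_s: 15.05
position: [0.4553, -0.1252, 0.0283]
tool_rot: [[-0.632, 0.775, 0.002], [0.775, 0.632, -0.001], [-0.002, 0.001, -1.0]]
ft_force: [-1.8, 1.8, 5.5]
grip_width: 0.0328
gripper_force: 39.2
```

Request:
{"fn": "drive_effector", "kwargs": {
  "moves": [
    [[0,0,0,0,0.025],[0,0,0,0,0.025],[0,0,0,0,0.025]]
  ]
}}

```text
time_s: 15.35
position: [0.4553, -0.1253, 0.0283]
tool_rot: [[-0.631, 0.775, 0.002], [0.775, 0.631, -0.001], [-0.002, 0.001, -1.0]]
ft_force: [-0.9, 1.2, 6.4]
grip_width: 0.0327
gripper_force: 39.4
```

```bash
python3 -c "
from rig import observe;o=observe();print(o['position'],o['ft_force'])"
```

```text
[ 0.45532171 -0.1252831   0.02830678] [-0.85491503  1.22464551  6.44463587]
```

In the tool's units: 0.0425 m / 0.6 = 0.0708, 0.0192 m / 0.6 = 0.032, 8.15 degrees / 180 = 0.0453.

Request:
{"fn": "drive_effector", "kwargs": {
  "moves": [
    [[0,0,-0.0333,0,0.025],[0,0,-0.0667,0,0.025],[0,0,-0.0667,0.0453,0.025],[0,0,0,0.0453,0.025],[0,0,0,0.0453,0.025],[0,0,0,0.0453,0.025],[0,0,0,0.0453,0.025],[0.032,0.0708,0,0,0.025],[0.032,0.0708,0,0,0.025],[0.032,0.0708,0,0,0.025]]
  ]
}}

```text
time_s: 16.35
position: [0.5854, -0.0704, 0.1281]
tool_rot: [[0.028, 1.0, 0.001], [1.0, -0.028, -0.0], [-0.0, 0.001, -1.0]]
ft_force: [0.2, -0.5, -0.9]
grip_width: 0.0327
gripper_force: 40.4
```

Request:
{"fn": "drive_effector", "kwargs": {
  "moves": [
    [[0.032,0.0708,0,0,0.025],[0,0,0,0,0.025]]
  ]
}}

```text
time_s: 16.55
position: [0.6305, -0.0509, 0.1272]
tool_rot: [[0.025, 1.0, 0.003], [1.0, -0.025, -0.0], [0.0, 0.003, -1.0]]
ft_force: [-0.8, -0.4, -0.6]
grip_width: 0.0325
gripper_force: 40.5
```

```bash
python3 look.py w6|head -1;  python3 - <<'E'
from h import *
g=dict(np.load("pics/w6.npz"));W=cloud(g);s=g["pixels"].astype(int)
w=(s[...,0]-s[...,2]>40)&(abs(W[...,0]-.63)<.05)
t=w&(W[...,1]<-.01)&(W[...,1]>-.06)&(W[...,2]>.09)&(W[...,2]<.15)
print("tank front y",np.percentile(W[t][:,1],[90,98]),"x",np.percentile(W[t&(W[...,1]>-.04)][:,0],[2,98]),W[t][:,2].max())
print("wagon",rect(W[w&(W[...,2]>.03)&(W[...,2]<.07)&(W[...,1]<.073)&(W[...,1]>-.01)]))
E
```

```text
16.6 [ 0.6283 -0.0519  0.127 ] yaw 88.53773826851366 q [-15.  36.  71.   0.  73. -14.]
tank front y [-0.01760183 -0.01479637] x [0.61607996 0.64835098] 0.1354820333741795
wagon [629.7  29.9  70.2  35.1  88.5]
```

View pics/w6.png

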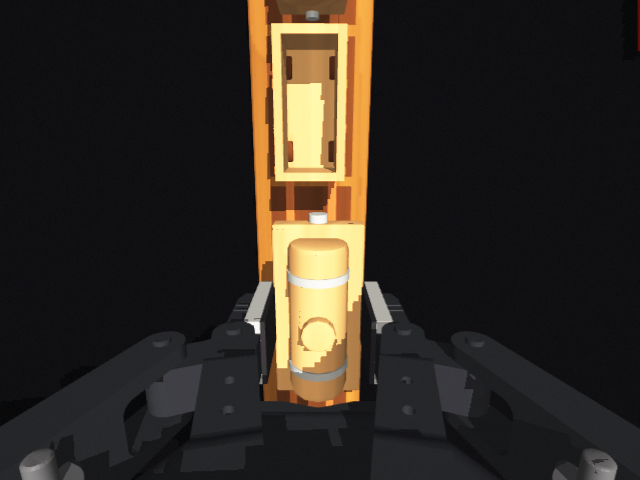

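The tank is centred in the jaws at (318,320), and the wagon at (310,100) stands straight on panel 2.

In the tool's units: 0.03 m / 0.6 = 0.05, -0.0015 m / 0.6 = -0.0025.

Request:
{"fn": "drive_effector", "kwargs": {
  "moves": [
    [[-0.0025,0,0.05,0,0.025],[0,0,0.05,0,0.025],[0,0,0.02,0,0.025],[0,0,0.0067,0,0.025],[0,0,0.005,0,0.025],[0,0,0.0033,0,0.025],[0,0,0.0025,0,0.025],[0,0,0.0017,0,0.025],[0,0,0.0017,0,0.025],[0,0,0,0,0.025]]
  ]
}}

```text
time_s: 17.6
position: [0.6271, -0.0546, 0.0434]
tool_rot: [[0.028, 1.0, 0.001], [1.0, -0.028, -0.0], [-0.0, 0.001, -1.0]]
ft_force: [-1.3, -0.2, 3.3]
grip_width: 0.0327
gripper_force: 40.8
```

```bash
python3 -c "
from rig import observe;o=observe();print(o['position'],o['ft_force'])"
```

```text
[ 0.62714188 -0.05457739  0.0433838 ] [-1.31762141 -0.18328781  3.33558131]
```

In the tool's units: -0.045 m / 0.6 = -0.075, -0.02 m / 0.6 = -0.0333, 7.95 degrees / 180 = 0.0442.

Request:
{"fn": "drive_effector", "kwargs": {
  "moves": [
    [[0,0,0,0,0.045],[0,0,0,0,0.06],[0,0,0,0,0.075],[0,0,0,0,0.085],[0,0,-0.0333,0,0.085],[0,0,-0.075,0,0.085],[0,0,-0.075,0,0.085],[0,0,-0.075,0,0.085],[0,0,0,0.0442,0.085],[0,0,0,0.0442,0.085]]
  ]
}}

```text
time_s: 18.6
position: [0.6272, -0.0547, 0.1995]
tool_rot: [[0.306, 0.952, 0.003], [0.952, -0.306, -0.001], [0.0, 0.003, -1.0]]
ft_force: [-0.1, -0.1, -0.3]
grip_width: 0.0853
gripper_force: 0.0
```

Request:
{"fn": "drive_effector", "kwargs": {
  "moves": [
    [[0.0467,-0.051,0,0,0.085],[0.0467,-0.051,0,0,0.085],[0.0467,-0.051,0,0,0.085],[0.0467,-0.051,0,0,0.085],[0.0467,-0.051,0,0,0.085],[0.0467,-0.051,0,0,0.085],[0.0467,-0.051,0,0,0.085],[0.0467,-0.051,0,0,0.085],[0.0467,-0.051,0,0,0.085],[0,0,0,0,0.085]]
  ]
}}

```text
time_s: 19.6
position: [0.4375, 0.2717, 0.198]
tool_rot: [[0.296, 0.955, -0.001], [0.955, -0.296, 0.001], [0.001, -0.001, -1.0]]
ft_force: [-0.5, -0.1, 0.3]
grip_width: 0.0853
gripper_force: 0.0
```

```bash
python3 look.py w7
```

```text
19.65 [0.4389 0.27   0.198 ] yaw 72.71765442846082 q [18. 21. 85.  0. 74. 36.]
cam [0.458 0.335 0.319]
[577.9 177.9 438.1 235.8 -57.5] 89397 zmed,98 245.0 275.4
[441.  271.7  73.2  34.1  72.6] 3628 zmed,98 18.1 24.6
```

In the tool's units: 0.04 m / 0.6 = 0.0667, 0.001 m / 0.6 = 0.0017.

Request:
{"fn": "drive_effector", "kwargs": {
  "moves": [
    [[0.0008,0.0017,0.0667,0,0.085],[0,0,0.0667,0,0.085],[0,0,0.0667,0,0.085],[0,0,0.05,0,0.085],[0,0,0.0233,0,0.085],[0,0,0.0117,0,0.085],[0,0,0,0,0.06],[0,0,0,0,0.045],[0,0,0,0,0.03],[0,0,0,0,0.025]]
  ]
}}

```text
time_s: 20.65
position: [0.4416, 0.2688, 0.0279]
tool_rot: [[0.3, 0.954, 0.002], [0.954, -0.3, 0.001], [0.001, 0.002, -1.0]]
ft_force: [-0.4, -0.9, 3.1]
grip_width: 0.0329
gripper_force: 39.4
```

Request:
{"fn": "drive_effector", "kwargs": {
  "moves": [
    [[0,0,0,0,0.025],[0,0,0,0,0.025],[0,0,0,0,0.025]]
  ]
}}

```text
time_s: 20.95
position: [0.4416, 0.2688, 0.0279]
tool_rot: [[0.3, 0.954, 0.002], [0.954, -0.3, 0.0], [0.001, 0.002, -1.0]]
ft_force: [-1.1, -1.1, 6.4]
grip_width: 0.0328
gripper_force: 39.8
```

```bash
python3 -c "
from rig import observe;o=observe();print(o['position'],o['ft_force'])"
```

```text
[0.4415814  0.26878773 0.02789444] [-1.14719056 -1.12062437  6.44017437]
```

In the tool's units: -0.04 m / 0.6 = -0.0667, -0.02 m / 0.6 = -0.0333, -7.95 degrees / 180 = -0.0442.

Request:
{"fn": "drive_effector", "kwargs": {
  "moves": [
    [[0,0,-0.0333,0,0.025],[0,0,-0.0667,0,0.025],[0,0,-0.0667,0,0.025],[0,0,-0.0333,-0.0442,0.025],[0,0,0,-0.0442,0.025],[0,0,0,0,0.025]]
  ]
}}

```text
time_s: 21.55
position: [0.4411, 0.2688, 0.1477]
tool_rot: [[0.026, 1.0, 0.002], [1.0, -0.026, 0.001], [0.001, 0.002, -1.0]]
ft_force: [0.2, -0.6, -0.5]
grip_width: 0.0327
gripper_force: 40.2
```

Request:
{"fn": "drive_effector", "kwargs": {
  "moves": [
    [[-0.0667,0.0325,0,0,0.025],[-0.0667,0.0325,0,0,0.025],[-0.0667,0.0325,0,0,0.025],[-0.0667,0.0325,0,0,0.025],[-0.0667,0.0325,0,0,0.025],[-0.0667,0.0325,0,0,0.025],[-0.0667,0.0325,0,0,0.025],[-0.0667,0.0325,0,0,0.025],[-0.0667,0.0325,0,0,0.025],[-0.0667,0.0325,0,0,0.025]]
  ]
}}

```text
time_s: 22.55
position: [0.6251, -0.1382, 0.1462]
tool_rot: [[0.032, 0.999, -0.001], [0.999, -0.032, 0.001], [0.001, -0.001, -1.0]]
ft_force: [0.2, -0.0, 0.6]
grip_width: 0.0327
gripper_force: 40.2
```

Request:
{"fn": "drive_effector", "kwargs": {
  "moves": [
    [[0,0,0,0,0.025],[0,0,0,0,0.025]]
  ]
}}

```text
time_s: 22.75
position: [0.6246, -0.1372, 0.1458]
tool_rot: [[0.032, 0.999, -0.002], [0.999, -0.032, 0.001], [0.001, -0.002, -1.0]]
ft_force: [0.2, 0.2, -0.0]
grip_width: 0.0325
gripper_force: 40.2
```

```bash
python3 look.py w8|head -1;  python3 - <<'E'
from h import *
g=dict(np.load("pics/w8.npz"));W=cloud(g);s=g["pixels"].astype(int)
w=(s[...,0]-s[...,2]>40)&(abs(W[...,0]-.63)<.05)
t=w&(W[...,1]<-.08)&(W[...,1]>-.15)&(W[...,2]>.1)&(W[...,2]<.17)
print("flat front y",np.percentile(W[t][:,1],[90,98]),"x",np.percentile(W[t&(W[...,1]>-.12)][:,0],[2,98]))
print("tank",rect(W[w&(W[...,2]>.026)&(W[...,2]<.07)&(W[...,1]<-.013)&(W[...,1]>-.095)]))
E
```

```text
22.8 [ 0.6245 -0.1362  0.1461] yaw 88.2612913700379 q [-23.  36.  68.   0.  76. -21.]
flat front y [-0.1026779  -0.10109336] x [0.6103074  0.64275315]
tank [628.2 -53.5  76.2  34.2  88.4]
```

View pics/w8.png

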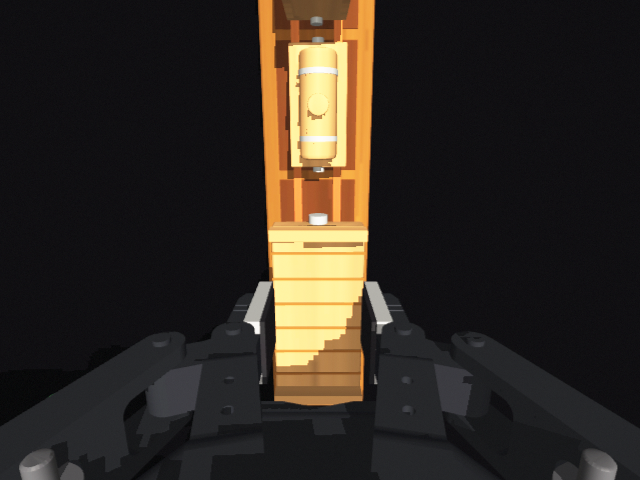

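The flat is centred in the jaws at (318,310), and the tank at (318,105) stands in line on panel 3.

In the tool's units: 0.03 m / 0.6 = 0.05, 0.001 m / 0.6 = 0.0017.

Request:
{"fn": "drive_effector", "kwargs": {
  "moves": [
    [[0,0,0.05,0,0.025],[0,0,0.05,0,0.025],[0,0,0.0417,0,0.025],[0,0,0.0133,0,0.025],[0,0,0.0067,0,0.025],[0,0,0.005,0,0.025],[0,0,0.0033,0,0.025],[0,0,0.0017,0,0.025],[0,0,0.0017,0,0.025],[0,0,0,0,0.025]]
  ]
}}

```text
time_s: 23.8
position: [0.625, -0.1366, 0.043]
tool_rot: [[0.028, 1.0, 0.0], [1.0, -0.028, -0.0], [-0.0, 0.0, -1.0]]
ft_force: [-0.2, -0.3, -1.0]
grip_width: 0.0333
gripper_force: 40.2
```

```bash
python3 -c "
from rig import observe;o=observe();print(o['position'],o['ft_force'])"
```

```text
[ 0.6249852  -0.13659751  0.04304988] [-0.2011894  -0.33270369 -1.00213111]
```

The manual's scale: shifts go in shares of 0.6 m and turns go in shares of 180 degrees. Converting my numbers, -0.045 m / 0.6 = -0.075, -0.02 m / 0.6 = -0.0333.

Request:
{"fn": "drive_effector", "kwargs": {
  "moves": [
    [[0,0,0.0012,0,0.025],[0,0,0.0012,0,0.025],[0,0,0,0,0.045],[0,0,0,0,0.06],[0,0,0,0,0.075],[0,0,0,0,0.085],[0,0,-0.0333,0,0.085],[0,0,-0.075,0,0.085],[0,0,-0.075,0,0.085],[0,0,-0.075,0,0.085]]
  ]
}}

```text
time_s: 24.8
position: [0.6247, -0.1365, 0.1981]
tool_rot: [[0.028, 1.0, -0.0], [1.0, -0.028, 0.0], [0.0, -0.0, -1.0]]
ft_force: [0.3, -0.5, -0.1]
grip_width: 0.0849
gripper_force: 0.0
```

Request:
{"fn": "drive_effector", "kwargs": {
  "moves": [
    [[-0.0667,-0.0333,-0.0167,0,0.085],[-0.0667,-0.0333,-0.0167,0,0.085],[-0.0667,-0.0333,-0.0167,0,0.085],[-0.0333,-0.0333,-0.0167,0,0.085],[0,0,0,0,0.085],[0,0,0,0,0.085]]
  ]
}}

```text
time_s: 25.4
position: [0.541, -0.2744, 0.2364]
tool_rot: [[0.029, 1.0, 0.0], [1.0, -0.029, 0.0], [0.0, 0.0, -1.0]]
ft_force: [0.8, 0.9, -0.3]
grip_width: 0.085
gripper_force: 0.0
```

```bash
python3 look.py w9|head -1;  python3 - <<'E'
from rig import *
from h import *
for n in("w9","top","scene"):
    g=dict(np.load("pics/w9.npz")) if n=="w9" else get_image(n);W=cloud(g);s=g["pixels"].astype(int)
    if n=="top":cv2.imwrite("pics/top9.png",g["pixels"][:,:,::-1])
    w=(s[...,0]-s[...,2]>30)
    for nm,y,z in(("van",.114,.055),("wagon",.030,.05),("tank",-.0535,.028),("flat",-.137,.026)):
        m=w&(abs(W[...,0]-.628)<.03)&(abs(W[...,1]-y)<.04)&(W[...,2]>z)&(W[...,2]<.08)
        if m.sum()>60:print(n,nm,rect(W[m]),np.round(np.percentile(W[m][:,2],98)-.001,4))
    if n!="w9":
        for p in blobs(g,(.37,.48,-.36,-.22)):print("glass",rect(p))
E
```

```text
25.45 [ 0.5413 -0.2737  0.2361] yaw 88.42092173065758 q [-38.  28.  67.   0.  85. -36.]
w9 flat [ 625.7 -141.2   65.3   34.6   88.2] 0.0381
top van [630.8 110.4  72.2  34.7  89.2] 0.0741
top wagon [627.2  26.7  69.8  35.3  87.8] 0.0627
top tank [625.9 -56.4  70.4  34.5  88.5] 0.05
top flat [ 623.9 -140.    73.4   34.5   88.5] 0.0399
glass [ 419.2 -292.8   63.6   60.1   28.5]
scene van [633.9 114.2  72.2  35.3  88.6] 0.0735
scene wagon [630.5  30.2  70.1  37.8  88.1] 0.0623
scene tank [628.5 -53.   74.9  37.3  88.7] 0.0494
scene flat [ 626.7 -134.1   73.6   37.    88.1] 0.039
glass [ 475.3 -258.1   11.5    5.6  -24.9]
glass [ 424.8 -289.9   62.3   59.3  -88.3]
```

View pics/w9.png

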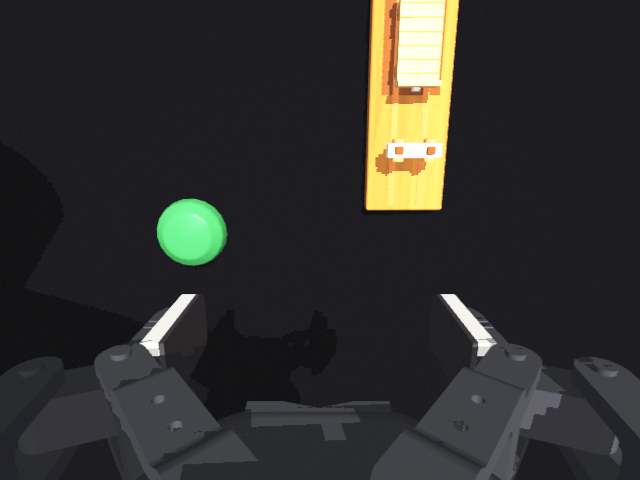

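View pics/top9.png

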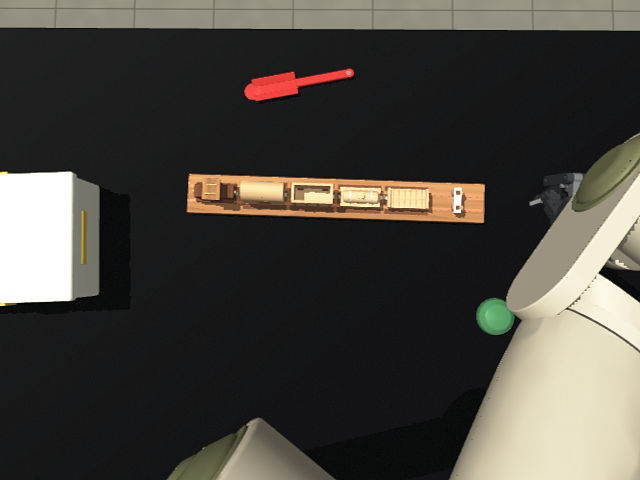

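The four cars stand in order at (262,192), (312,194), (360,196) and (408,198), in line with the plinth and within about 3 mm of the panel centres. The glass is unmoved at (495,316) and the gripper is clear, so I'm handing in.

```bash
python3 -c "
from rig import *
print(close_job())"
```

```text
the job is handed in; nothing more can be done
None
```

The job is handed in: van, wagon, tank and flat stand in that order behind the locomotive, each measured within about 3 mm of its panel centre and in line with the plinth, and the glass weight was left where it was; no verdict came back.

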